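# Box up a finished dental case

### The arm

A 6-joint arm with a two-finger parallel gripper is mounted at the origin on the work surface. World frame = base frame: x ahead of the robot, y to its left, z up, the work surface at z = 0. Lengths are in mm, angles in degrees, forces in N, time in s.
With the tool pointing down it reaches from about 225 to 875 mm from the base axis. Payload 3.4 kg.
Tool frame: the origin (TCP) lies midway between the tips of the shut fingers; the grasp point (between the pads) lies 19 mm behind it; z points along the fingers, y is the line along which they close (so a half turn about z gives the same grasp; the last joint's range is limited). The gripper opens to 85 mm and grips with 20 to 120 N. Pads are 22 mm wide; open, the fingers measure 114 mm over their backs; the gripper's body (76 mm by 85 mm) begins 54 mm behind the grasp point. The pads swing forward as they close: fully open they stand 13 mm farther back than shut.
Start: joints at [64.515, 15.808, 86.224, -0, 77.962, -6.933], TCP at [182.966, 545.148, 231.328] pointing down, gripper open.
Joint ranges: [-165.64, 165.64], [-43.16, 119.46], [12.63, 154.43], [-67.54, 247.53], [6.08, 155.33], [-154.97, 154.97]. Speed limits (degrees/s): [147.25, 147.25, 180, 180, 180, 180].

### API

Orientations are given as a 3x3 rotation matrix whose columns are the frame's x, y, z axes.
In Python, from station import manip, vision, job gives the robot as it stands.
- The arm moves only by the tool drive_tool, never from a script. Its argument "motion" is a list of rows, each a list of 3 entries, a list of its own where there are three numbers: the shift along the world's x, y, z normalised to -1 to 1, where 1 is 0.15 m, then the turn, a rotation vector about the world's x, y, z normalised to -1 to 1, where 1 is 360 degrees, then the closure, from -1 (fully open) to 1 (shut). A call has 1 to 20 rows; each row shifts and turns the commanded pose from where the row before left it; what a row does not reach is not made up. A row lasts 1/8 s, in which the tool goes at most 62.5 mm and 10.7 degrees, less where a joint would pass 70% of its speed; a pose out of reach is approached as far as the arm can. A call with a number of a shift or a turn outside -1 to 1 is refused whole. A call with a gripper value outside its range is refused whole. The fingers move at their own pace and stop on an object; the grip force is fixed at half the most. Time passes only in rows, so rows that do not move let the fingers close. It gives the time, the measured TCP pose, the force, the opening and the grip force at its end, in the units of the state.
- manip.state(): the state, without advancing time (a new reading comes with each control period).
- vision.camera(name): name is "scene" or "top" or "wrist"; returns the picture (384x512x3 uint8, red, green, blue); there is no depth.
- vision.get_calibration(name): a dict with "vfov" (degrees; the focal length in pixels is half the picture's height over the tangent of half this angle, whatever the lens; pixels are square), "cx", "cy" (the principal point, pixels), "world_from_camera" (4x4, takes a point from camera to world coordinates). Camera axes: x right, y up, looking along -z (the intrinsics and any distortion apply to the point x, -y, -z); pixel columns grow to the right and rows downward; lengths in mm; the calibration is good to about 2 mm. A picture is of the moment at which its call begins: read the wrist's pose just before it. get_calibration takes no time and is no camera call; for the wrist camera it gives the pose at the moment of the call.
- job.close_job(): hands the job in; it is judged then, once.
Trained networks look in the newest picture that a camera, given by its name, has taken for a name from the list of things; names that differ only in an ending like _2 or _b are one class to them, and where a whole thing is asked for, a point or a joint stands for the part that bears it (a point fixed in the world has none). Each returns a list of dicts, best first, with "score" (0 to 1); they miss things now and then, are a little off and sometimes report something else, mostly with a low value. They report only what shows in the picture. A call takes as long as a camera call. They do not tell look-alikes from the thing itself.
- vision.boxes_of(target, camera): "position" ([column, row] in pixels, amid what is visible of it).
- vision.trace(target, camera): "mask" (384x512 bool, what is visible of it) and "position" ([column, row] in pixels, amid what is visible of it).
- vision.place_of(target, camera): "position" ([column, row] in pixels: a listed point, or the origin of a listed thing).
The state is a dict: "t": time; "q": joint angles; "joint_vel": joint speeds; "joint_torque": joint torques, N m; "position": TCP position; "eef_rot": TCP orientation; "force": force on the tool from outside, world axes, zero at the start; "moment": the same for the moment, N m; "opening": finger opening in mm; "gripper_force": force on a finger pad.
Only numpy, scipy, OpenCV 4.12 (cv2) and the standard library are available. Lean on these libraries where they do the work, as an engineer would, in place of code of your own. Each camera call takes 0.05 s, during which the arm holds its last target. There are 200 camera calls.

### The job

The case is finished: pack both plaster casts and the pot of spare teeth side by side in the blue tray, each standing upright on its base, flat on the tray floor, and then put the white lid on so that it sits fully down on the tray's ledge all round. The casts chip and the pot cracks, so set everything down, lid included; do not let it drop. Leave the articulator, the burner and the wax knife where they are.

Things in the scene. Friction and masses are not known exactly. Their poses are not given: they have to be found in the camera images.
- tray: Shallow open blue tray, fixed to the bench. Origin: centre of its underside on the bench, z up. Inside 68 (x) by 166 mm (y); floor 3 mm, walls 3 mm thick, rim 20 mm up. Round the foot of the walls a ledge 9 mm wide, 6 mm high (92 by 190 mm overall) on which the lid stands. Casts and pot fit in one row along y, each cast's x along the tray's y (either way round): 56 + 52 + 46 mm of 166.
- lid: Deep white lift-off lid, loose, standing upright on its skirt. Origin: centre of its lower edge, z up. Outside 87 (x) by 185 mm (y), 49 mm high; inside 81 by 179 by 46 mm. On top a blue grip bar 20 mm wide (x), 84 long (y), 22 high; its top is 71 mm above the origin. 0.14 kg. Fits round the tray's walls with 3.5 mm play a side, y along the tray's y (either way); seated, its z is the tray's + 6 mm.
- upper_cast: Upper dental cast: white and yellow plaster base, pink gum and palate, ivory teeth. Origin: centre of its underside; x to the front teeth, z up. Base 56 (x) by 60 mm (y), 20 high; above it the tooth rows, outer sides flat and parallel, 50 mm apart (y = +-25, x = -24 to +8, z = 20 to 40 mm); 40 mm high in all. About 0.19 kg.
- lower_cast: Lower dental cast: like the upper, but an open horseshoe without palate. Origin: centre of its underside; x to the front teeth, z up. Base 52 (x) by 58 mm (y), 19 high; outer sides of the tooth rows flat and parallel, 50 mm apart (y = +-25, x = -24 to +8, z = 19 to 38 mm); 38 mm high in all. About 0.16 kg.
- tooth_pot: Round pot of spare teeth, white with an orange ribbed screw cap (shut, stays on). Origin: centre of the underside; z up. Diameter 46 mm, cap 45 mm across from 28 to 42 mm up; 42 mm high in all. About 0.06 kg.
- articulator: Bystander: empty dental articulator, two white T-shaped frames joined by steel posts at the back, black mounting plates. About 120 by 125 mm, 115 mm high. Origin: middle of its underside. 0.6 kg.
- burner: Bystander: small bench burner, cold; blue foot 80 mm across, steel tube 132 mm high. Origin: centre of its underside. 0.4 kg.
- wax_knife: Bystander: wax knife lying flat, dark wooden handle and steel blade, 158 mm long, 12 mm high; handle along -x from the origin, blade along +x. Origin: on the bench near the middle of its length.
Things that resemble listed ones, but are neither listed nor needed, are in the scene too. Several things have the shape of the tooth_pot; the one meant has the colours described above.

How it is judged:
By the outcome, as a careful person would: the job done as asked, in the order asked, and still so for the second after the job is handed in, with the robot touching nothing.
It also fails if it takes over 72 s, if anything falls off the work surface, if the arm or the gripper's body presses on something with over 40 N, if the wrist force passes 120 N, or if a joint passes its speed limit or range.

## Working session

There is one attempt and no reset: what is moved stays moved. The work goes in short steps, Python scripts to look and compute and a tool call to move; the robot and the scene stay as the last step left them, time stands still between calls to the robot, and variables do not carry over. Pictures are saved under pics/ and viewed, at most 10 in all, crops included, and the job is handed in when it is done.

Besides the shell and the picture viewer there is one more tool, called in YAML: its name, and indented under it one key for each argument. drive_tool: Moves the arm, as the interface text tells. Scaled input: -1 to 1 covers 0.15 m each way for a shift and 360 degrees each way for a turn. Its arguments: {"type":"object","properties":{"motion":{"type":"array","items":{"type":"array"}}},"required":["motion"]}

```bash
ls; mkdir -p pics
python3 - <<'E'
from station import manip, vision, job
import cv2,numpy as np
ims=[]
for c in ("scene","top"):
    im=vision.camera(c); cv2.imwrite(f"pics/{c}0.png",cv2.resize(im[:,:,::-1],(800,600),interpolation=cv2.INTER_CUBIC))
    k=vision.get_calibration(c); print(c,k)
    for n in ("tray","lid","upper_cast","lower_cast","tooth_pot","articulator","burner","wax_knife"):
        print(n,[(np.round(d["position"]).tolist(),round(float(d["score"]),2)) for d in vision.place_of(n,c)])
print(manip.state())
E
```

```text
pics
scene {'vfov': 52.03719462530926, 'cx': 257.3055029586853, 'cy': 196.53206773079575, 'world_from_camera': array([[ 7.58257510e-01, -5.22440294e-01,  3.90002164e-01,
         1.01487915e+03],
       [ 6.51946073e-01,  6.10777258e-01, -4.49352266e-01,
        -5.12567095e+02],
       [-3.44472268e-03,  5.94985109e-01,  8.03729341e-01,
         9.69191364e+02],
       [ 0.00000000e+00,  0.00000000e+00,  0.00000000e+00,
         1.00000000e+00]])}
tray [([258.0, 198.0], 0.82)]
lid [([286.0, 134.0], 0.7)]
upper_cast [([153.0, 250.0], 0.89)]
lower_cast [([287.0, 236.0], 0.66)]
tooth_pot [([164.0, 292.0], 0.93), ([183.0, 306.0], 0.68)]
articulator [([352.0, 176.0], 0.91)]
burner []
wax_knife [([216.0, 170.0], 0.53)]
top {'vfov': 55.12074024151068, 'cx': 252.53632753160275, 'cy': 194.10091522030964, 'world_from_camera': array([[-1.53310498e-02,  9.94673715e-01, -1.01927229e-01,
         4.42123994e+02],
       [-9.99860908e-01, -1.59203532e-02, -4.97060063e-03,
        -2.05723437e+01],
       [-6.56684328e-03,  1.01836847e-01,  9.94779439e-01,
         1.03894273e+03],
       [ 0.00000
[... 508 characters left out ...]
   7.79615004e+01, -6.93446485e+00]), 'joint_vel': array([-0.03159855, -0.0885678 ,  0.00045775,  0.03290059,  0.02648587,
        0.03802425]), 'joint_torque': array([-1.66406753e-03, -4.16644228e+01, -2.46101832e+01, -2.44380635e-04,
        4.23164693e-05, -1.27688588e-05]), 'position': array([182.96577579, 545.14895963, 231.33548046]), 'eef_rot': array([[-9.48046288e-01,  3.18132414e-01,  5.90091709e-05],
       [ 3.18132419e-01,  9.48046282e-01,  1.04089552e-04],
       [-2.28291646e-05,  1.17454444e-04, -9.99999993e-01]]), 'force': array([-0.40661713, -0.35696959,  0.66353188]), 'moment': array([ 0.01051936, -0.01812165, -0.01161242]), 'gripper_force': 0.0, 'opening': 85.6945553989299}
```

View pics/scene0.png

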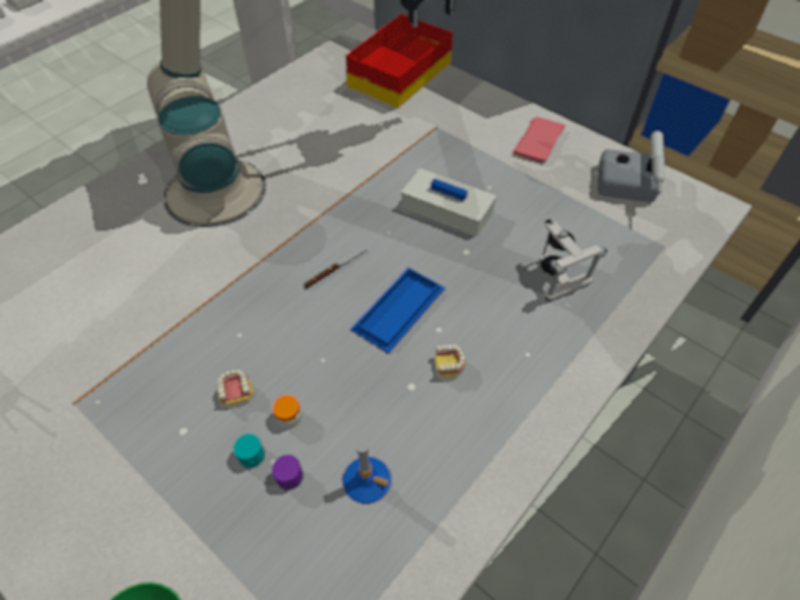

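View pics/top0.png

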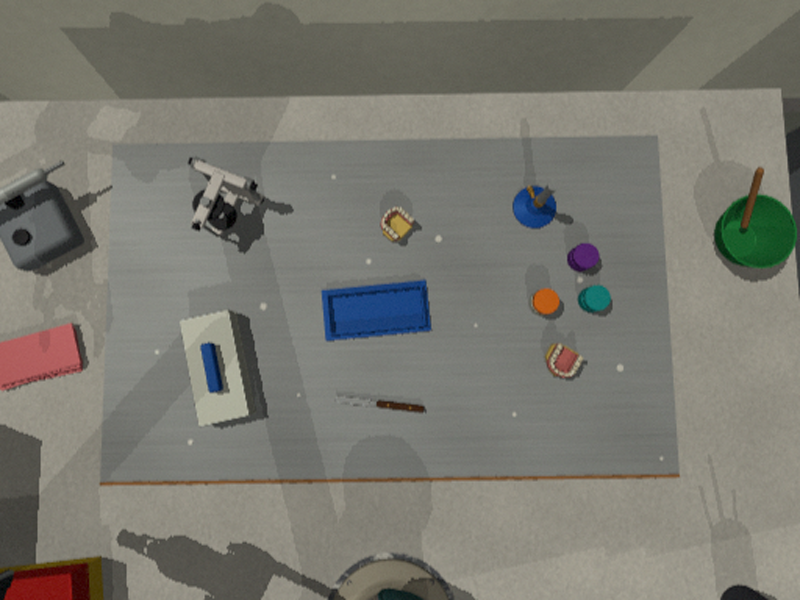

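The scene picture shows the orange-capped pot at (286,408), the upper cast at (234,388), the lower cast at (449,360), the tray at (398,310) and the lid at (447,200). In the top picture the pot is at (546,302), the upper cast at (564,360), the lower cast at (397,224), the tray at (377,310) and the lid at (222,368). The teal and purple pots are look-alikes.

```bash
cat > h.py <<'E'
from station import manip, vision, job
import cv2,numpy as np
def ray(k,p):
    f=192/np.tan(np.radians(k["vfov"]/2)); M=k["world_from_camera"]
    d=M[:3,:3]@np.array([(p[0]-k["cx"])/f,-(p[1]-k["cy"])/f,-1]); return M[:3,3],d
def plane(k,p,z):
    o,d=ray(k,p); return (o+d*(z-o[2])/d[2])[:2]
def rect(k,im,c,z,half,s):  # rectified picture of plane z, x right, y up, s px/mm
    M=k["world_from_camera"]; f=192/np.tan(np.radians(k["vfov"]/2)); n=int(2*half*s)
    u=(np.arange(n)+.5)/s-half; X,Y=np.meshgrid(c[0]+u,c[1]-u)
    P=np.stack([X,Y,np.full_like(X,z)],-1)-M[:3,3]; q=P@M[:3,:3]
    return cv2.remap(im,(k["cx"]+f*q[...,0]/-q[...,2]).astype(np.float32),(k["cy"]-f*q[...,1]/-q[...,2]).astype(np.float32),cv2.INTER_LINEAR)
def colour(im,name):
    h=cv2.cvtColor(im,cv2.COLOR_RGB2HSV); H,S,V=h[...,0],h[...,1],h[...,2]
    return {"blue":(abs(H.astype(int)-110)<14)&(S>140)&(V>50),"orange":(H<17)&(H>6)&(S>180)&(V>120)}[name].astype(np.uint8)
E
python3 - <<'E'
from h import *
for c in ("scene","top"):
    im=vision.camera(c);k=vision.get_calibration(c)
    for n,z in (("tray",0),("upper_cast",0),("lower_cast",0),("tooth_pot",0),("lid",0)):
        print(c,n,[plane(k,d["position"],z).round().tolist() for d in vision.place_of(n,c)[:3]])
    for nm,cc,z,half in (("blue",(440,-5),20,130),("blue",(330,230),71,90),("orange",(440,-290),42,60)):
        r=colour(rect(k,im,cc,z,half,4),nm)
        ct=max(cv2.findContours(r,0,1)[0],key=cv2.contourArea)
        (a,b),wh,an=cv2.minAreaRect(ct); print(c,nm,z,cc[0]-half+a/4,cc[1]+half-b/4,np.array(wh)/4,an)
E
```

```text
scene tray [[549.0, 34.0]]
scene upper_cast [[448.0, -305.0]]
scene lower_cast [[541.0, 27.0], [698.0, -10.0]]
scene tooth_pot [[629.0, -353.0], [543.0, -276.0], [557.0, -361.0]]
scene lid [[450.0, 301.0], [733.0, 291.0]]
scene blue 20 541.3759002685547 11.463775634765625 [184.89570618  71.84337616] 85.38934326171875
scene blue 71 414.25 284.125 [24.75 11.  ] 90.0Traceback (most recent call last):
  File "<stdin>", line 8, in <module>
ValueError: max() iterable argument is empty
```

Run:
```python
from h import *
for c in ("top","scene"):
    im=vision.camera(c);k=vision.get_calibration(c)
    for n in ("tray","upper_cast","lower_cast","tooth_pot","lid"):
        print(c,n,[(plane(k,d["position"],0).round().tolist(),round(d["score"],2)) for d in vision.place_of(n,c)[:3]])
    for nm,cc,z,half in (("blue",(549,34),6,140),("blue",(450,301),71,90),("orange",(543,-276),42,50)):
        r=colour(rect(k,im,cc,z,half,4),nm)
        cs=cv2.findContours(r,0,1)[0]
        if not cs: continue
        (a,b),wh,an=cv2.minAreaRect(max(cs,key=cv2.contourArea)); print(c,nm,z,(cc[0]-half+a/4,cc[1]+half-b/4),np.array(wh)/4,an)
```

```text
top tray [([533.0, 24.0], 0.75)]
top upper_cast [([439.0, -310.0], 0.9), ([435.0, 301.0], 0.17)]
top lower_cast [([699.0, -17.0], 0.68)]
top tooth_pot [([628.0, -352.0], 0.81), ([544.0, -366.0], 0.71), ([549.0, -284.0], 0.53)]
top lid [([443.0, 291.0], 0.6)]
top blue 6 (536.5251007080078, 19.555038452148438) [189.52520752  91.29756165] 85.1606216430664
top blue 71 (439.13928985595703, 293.8882064819336) [23.12268066 81.52336884] 78.19010925292969
top orange 42 (544.310661315918, -277.8077850341797) [45.11466217 42.74606705] 68.62937927246094
scene tray [([550.0, 32.0], 0.59)]
scene upper_cast [([449.0, -300.0], 0.95)]
scene lower_cast [([692.0, -23.0], 0.79)]
scene tooth_pot [([552.0, -362.0], 0.94), ([630.0, -358.0], 0.9), ([546.0, -283.0], 0.57)]
scene lid [([441.0, 304.0], 0.93)]
scene blue 6 (542.2927398681641, 19.928802490234375) [188.05986023  89.266922  ] 85.122802734375
scene blue 71 (449.3025360107422, 288.88397216796875) [28.61764336 79.45880127] 77.88124084472656
scene orange 42 (552.3955154418945, -279.421932220459) [44.93580627 40.12513733] 34.38034439086914
```

Run:
```python
from h import *
k=vision.get_calibration("wrist"); s=manip.state(); R=s["eef_rot"]; M=k["world_from_camera"]
print(k["vfov"],k["cx"],k["cy"]); print((R.T@M[:3,:3]).round(3), R.T@(M[:3,3]-s["position"]))
```

```text
67.28723172191647 253.3502509153698 193.13002314281223
[[-0.001  0.965  0.261]
 [ 1.     0.001 -0.002]
 [-0.002  0.261 -0.965]] [  66.12074678   -0.66014127 -142.00434123]
```

drive_tool:
  motion:
    - [[0.2,-0.25,0],[0,0,0],-1]
    - [[0.2,-0.25,0],[0,0,0],-1]
    - [[0.2,-0.25,0],[0,0,0],-1]
    - [[0.2,-0.25,0],[0,0,0],-1]
    - [[0.2,-0.25,0],[0,0,0],-1]
    - [[0.2,-0.25,0],[0,0,0],-1]
    - [[0.2,-0.25,0],[0,0,0],-1]
    - [[0.2,-0.25,0],[0,0,0],-1]
    - [[0.2,-0.25,0],[0,0,0],-1]
    - [[0.2,-0.25,0],[0,0,0],-1]
    - [[0,0,0],[0,0,0],-1]
    - [[0,0,0],[0,0,0],-1]

```text
t: 3.3
position: [482.5, 170.4, 231.2]
eef_rot: [[-0.948, 0.319, -0.001], [0.319, 0.948, 0.001], [0.001, 0.0, -1.0]]
force: [0.3, -0.6, -0.1]
opening: 85.1
gripper_force: 0.0
```

```bash
cat >> h.py <<'E'
def look(c,jobs):
    im=vision.camera(c);k=vision.get_calibration(c)
    for nm,cc,z,half in jobs:
        r=colour(rect(k,im,cc,z,half,4),nm)
        cs=cv2.findContours(r,0,1)[0]
        if not cs: print(nm,"none"); continue
        (a,b),wh,an=cv2.minAreaRect(max(cs,key=cv2.contourArea)); print(nm,z,(round(cc[0]-half+a/4,1),round(cc[1]+half-b/4,1)),(np.array(wh)/4).round(1),round(an,1))
    return im,k
E
python3 - <<'E'
from h import *
s=manip.state(); print(s["position"].round(1),s["q"].round(1),s["t"])
im,k=look("wrist",[("blue",(540,20),6,140),("blue",(440,292),71,70)])
cv2.imwrite("pics/w1.png",im[:,:,::-1])
for n in ("tray","lid","lower_cast"):
    print(n,[(plane(k,d["position"],0).round().tolist(),round(d["score"],2)) for d in vision.place_of(n,"wrist")[:3]])
E
```

```text
[482.5 170.4 231.2] [ 11.6  10.4  93.7   0.1  76.  -59.8] 3.3
blue 6 (538.4, 20.3) [191.2  91.8] 85.2
blue 71 (440.5, 294.2) [22.6 81.8] 78.1
tray [([535.0, 20.0], 0.81)]
lid [([443.0, 297.0], 0.56)]
lower_cast [([698.0, -14.0], 0.47)]
```

View pics/w1.png

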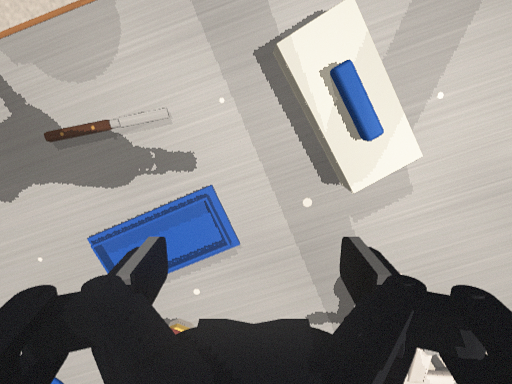

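Tray and lid agree with the other cameras: in the wrist picture the tray is at (165,230) and the lid's grip bar at (357,100). Next are the pot and the upper cast.

drive_tool:
  motion:
    - [[0.1,-0.38,0],[0,0,0],-1]
    - [[0.1,-0.38,0],[0,0,0],-1]
    - [[0.1,-0.38,0],[0,0,0],-1]
    - [[0.1,-0.38,0],[0,0,0],-1]
    - [[0.1,-0.38,0],[0,0,0],-1]
    - [[0.1,-0.38,0],[0,0,0],-1]
    - [[0.1,-0.38,0],[0,0,0],-1]
    - [[0.1,-0.38,0],[0,0,0],-1]
    - [[0,0,0],[0,0,0],-1]
    - [[0,0,0],[0,0,0],-1]

```text
t: 4.75
position: [602.9, -284.6, 230.9]
eef_rot: [[-0.948, 0.318, -0.001], [0.318, 0.948, 0.002], [0.001, 0.001, -1.0]]
force: [-0.0, 1.1, -0.3]
opening: 85.7
gripper_force: 0.0
```

Run:
```python
from h import *
s=manip.state(); print(s["position"].round(1),s["q"].round(1),s["t"])
im,k=look("wrist",[("orange",(546,-280),42,45)])
cv2.imwrite("pics/w2.png",cv2.resize(rect(k,im,(480,-290),20,130,2.3)[:,:,::-1],None,fx=1,fy=1))
for n in ("upper_cast","tooth_pot"):
    print(n,[(plane(k,d["position"],0).round().tolist(),round(d["score"],2)) for d in vision.place_of(n,"wrist")[:3]])
```

```text
[ 602.9 -284.6  230.9] [-3.130e+01  2.390e+01  7.400e+01  1.000e-01  8.220e+01 -1.028e+02] 4.75
orange 42 (546.0, -283.4) [42.1 33.4] 16.6
upper_cast [([441.0, -311.0], 0.62)]
tooth_pot [([551.0, -371.0], 0.86), ([551.0, -278.0], 0.68), ([630.0, -348.0], 0.63)]
```

View pics/w2.png

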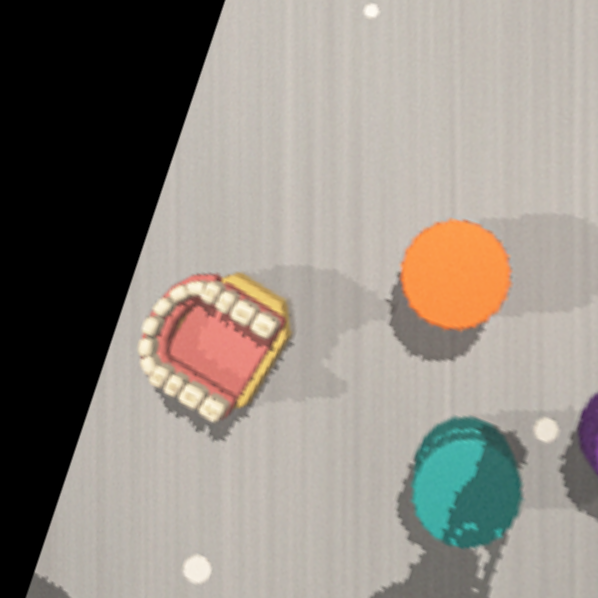

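The rectified picture (2.3 px/mm, z = 20) shows the orange cap at (456,274). The upper cast's rear molars are at (263,325) and (210,410), so its front points at about 148°. I'll take a closer look at the cast.

drive_tool:
  motion:
    - [[-0.227,-0.13,-0.16],[0,0,-0.0125],-1]
    - [[-0.227,-0.13,-0.16],[0,0,-0.0125],-1]
    - [[-0.227,-0.13,-0.16],[0,0,-0.0125],-1]
    - [[0,0,0],[0,0,0],-1]
    - [[0,0,0],[0,0,0],-1]

```text
t: 5.52
position: [501.7, -343.7, 160.3]
eef_rot: [[-0.848, 0.53, 0.002], [0.53, 0.848, -0.001], [-0.002, 0.001, -1.0]]
force: [1.0, -0.5, 0.6]
opening: 85.3
gripper_force: 0.0
```

```bash
cat >> h.py <<'E'
def castpic(c,o,yaw,z,fn,s=5,half=55):
    "cast-aligned rectified view on plane z: cast x up, y left; grid lines at x=-24,0,8 and y=+-25"
    im=vision.camera(c);k=vision.get_calibration(c)
    n=int(2*half*s); r=rect(k,im,o,z,half*1.5,s); m=r.shape[0]
    A=cv2.getRotationMatrix2D((m/2,m/2),90-yaw,1); A[:,2]-=(m-n)/2
    r=cv2.warpAffine(r,A,(n,n))[:,:,::-1].copy()
    for x in (-24,0,8): cv2.line(r,(0,int(n/2-x*s)),(n,int(n/2-x*s)),(255,0,0),1)
    for y in (-25,0,25): cv2.line(r,(int(n/2-y*s),0),(int(n/2-y*s),n),(255,0,0),1)
    cv2.imwrite(fn,r)
E
python3 - <<'E'
from h import *
s=manip.state(); print(s["position"].round(1),s["q"].round(1),s["t"])
castpic("wrist",(442,-307),148,40,"pics/u1.png")
for n in ("upper_cast",):
    k=vision.get_calibration("wrist");print(n,[(plane(k,d["position"],0).round().tolist(),round(d["score"],2)) for d in vision.place_of(n,"wrist")[:3]])
E
```

```text
[ 501.7 -343.7  160.3] [-41.   21.2  88.6   0.1  70.1 -99. ] 5.525
upper_cast [([445.0, -311.0], 0.62)]
```

View pics/u1.png

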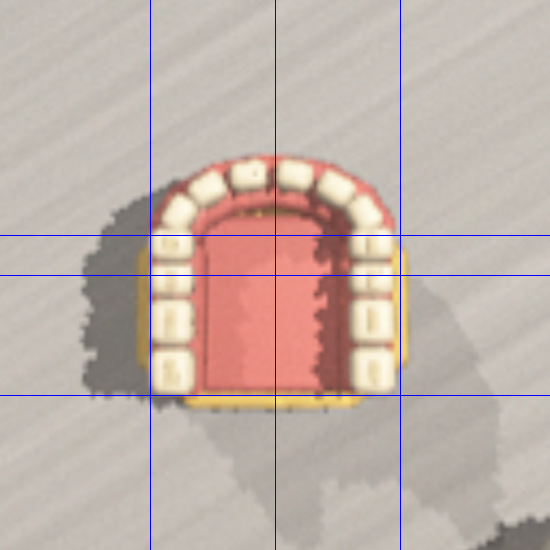

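The aligned view shows the tooth rows on the grid (151–395 px, back end at row 393), so the upper cast is at (442,−307), yaw 148. Grasping it.

drive_tool:
  motion:
    - [[-0.182,0.112,0],[0,0,0],-1]
    - [[-0.182,0.112,0],[0,0,0],-1]
    - [[0,0,-0.3],[0,0,0],-1]
    - [[0,0,-0.3],[0,0,0],-1]
    - [[0,0,-0.2],[0,0,0],-1]
    - [[0,0,-0.14],[0,0,0],-1]
    - [[0,0,0],[0,0,0],-1]
    - [[0,0,0],[0,0,0],1]
    - [[0,0,0],[0,0,0],1]
    - [[0,0,0],[0,0,0],1]
    - [[0,0,0],[0,0,0],1]
    - [[0,0,0],[0,0,0],1]
    - [[0,0,0],[0,0,0],1]

```text
t: 7.25
position: [447.4, -311.5, 20.0]
eef_rot: [[-0.848, 0.531, 0.003], [0.531, 0.848, -0.002], [-0.004, -0.0, -1.0]]
force: [1.4, 0.4, 6.6]
opening: 48.4
gripper_force: 64.0
```

drive_tool:
  motion:
    - [[0,0,0.1],[0,0,0],1]
    - [[0,0,0.35],[0,0,0],1]
    - [[0,0,0.35],[0,0,0],1]
    - [[0.107,0.303,0],[0,0,-0.0246],1]
    - [[0.107,0.303,0],[0,0,-0.0246],1]
    - [[0.107,0.303,0],[0,0,-0.0246],1]
    - [[0.107,0.303,0],[0,0,-0.0246],1]
    - [[0.107,0.303,0],[0,0,-0.0246],1]
    - [[0.107,0.303,0],[0,0,-0.0246],1]
    - [[0,0,0],[0,0,0],1]
    - [[0,0,0],[0,0,0],1]

```text
t: 8.62
position: [542.1, -38.2, 138.6]
eef_rot: [[-0.086, 0.996, -0.0], [0.996, 0.086, -0.001], [-0.001, -0.0, -1.0]]
force: [0.2, 0.0, -1.9]
opening: 48.8
gripper_force: 63.0
```

Run:
```python
from h import *
s=manip.state(); R=s["eef_rot"]; print(s["position"].round(1),s["q"].round(1),s["t"],s["opening"],s["force"],np.degrees(np.arctan2(R[1,1],R[0,1])))
im,k=look("wrist",[("blue",(538,20),6,140)])
r=rect(k,im,(538,20),20,110,2.5); m=r.shape[0]
r=cv2.warpAffine(r,cv2.getRotationMatrix2D((m/2,m/2),-4.85,1),(m,m))[:,:,::-1].copy()
for z,c in ((20,(255,255,255)),):
    h=m/2; cv2.rectangle(r,(int(h-34*2.5),int(h-83*2.5)),(int(h+34*2.5),int(h+83*2.5)),c,1)
cv2.imwrite("pics/t1.png",np.hstack([r[:, 75:-75],im[:,:, ::-1][:384,:].copy() if 0 else cv2.resize(im[:,:,::-1],(400,300)) if 0 else r[:0+m,:1]]))
cv2.imwrite("pics/t1.png",np.hstack([r[:,125:-125],cv2.copyMakeBorder(cv2.resize(im[:,:,::-1],(480,360)),0,m-360,0,0,0)]))
```

```text
[542.1 -38.2 138.6] [-11.3  17.1  98.4  -0.1  64.5 -16.2] 8.625 48.8012296589658 [ 1.70273898e-01  8.36917860e-04 -1.86641459e+00] 4.910742564451948
blue 6 (538.5, 27.2) [172.9  91.3] 85.3
```

View pics/t1.png

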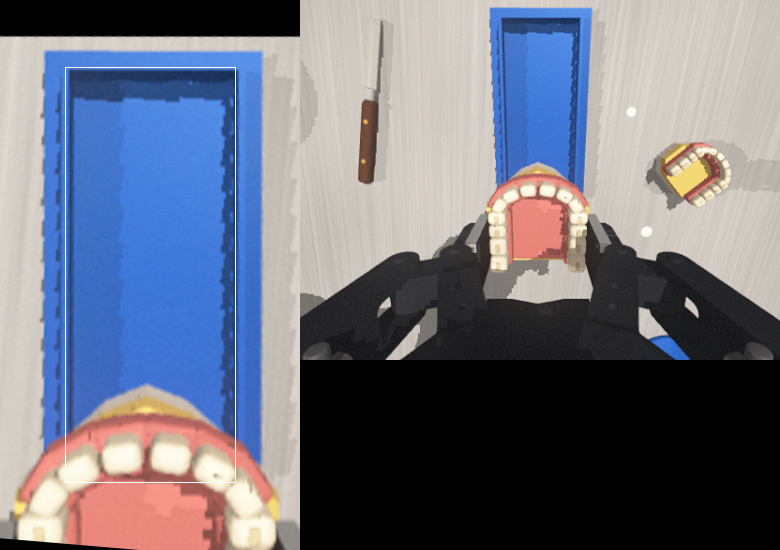

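drive_tool:
  motion:
    - [[0.013,-0.019,-0.2],[0,0,0],1]
    - [[0,0,-0.3],[0,0,0],1]
    - [[0,0,-0.1],[0,0,0],1]
    - [[0,0,-0.06],[0,0,0],1]
    - [[0,0,-0.06],[0,0,0],1]
    - [[0,0,-0.02],[0,0,0],1]
    - [[0,0,-0.02],[0,0,0],1]
    - [[0,0,0],[0,0,0],1]

```text
t: 9.68
position: [545.6, -38.2, 26.7]
eef_rot: [[-0.082, 0.997, 0.004], [0.997, 0.082, 0.005], [0.004, 0.004, -1.0]]
force: [0.0, 10.3, 3.7]
opening: 48.7
gripper_force: 69.0
```

drive_tool:
  motion:
    - [[-0.005,0.036,0.03],[0,0,0],1]
    - [[0,0,0],[0,0,0],1]

```text
t: 9.93
position: [544.8, -35.8, 30.1]
eef_rot: [[-0.084, 0.996, 0.003], [0.996, 0.085, -0.001], [-0.001, 0.003, -1.0]]
force: [-0.0, 0.1, -0.9]
opening: 48.3
gripper_force: 68.4
```

Run:
```python
from h import *
s=manip.state(); print(s["position"].round(1),s["t"],s["opening"],s["force"].round(1),s["moment"].round(2))
a=vision.camera("top");b=vision.camera("wrist");c=vision.camera("scene")
f=lambda i,x,y,w,h,W,H:cv2.resize(i[y:y+h,x:x+w,::-1],(W,H),interpolation=cv2.INTER_CUBIC)
cv2.imwrite("pics/m1.png",np.vstack([np.hstack([f(a,195,165,100,75,400,300),f(c,215,160,80,60,400,300)]),np.hstack([f(b,128,128,256,192,400,300),np.zeros((300,400,3),np.uint8)])]))
```

```text
[544.8 -35.8  30.1] 9.925 48.33152138049511 [-0.   0.1 -0.9] [ 0.01  0.   -0.02]
```

View pics/m1.png

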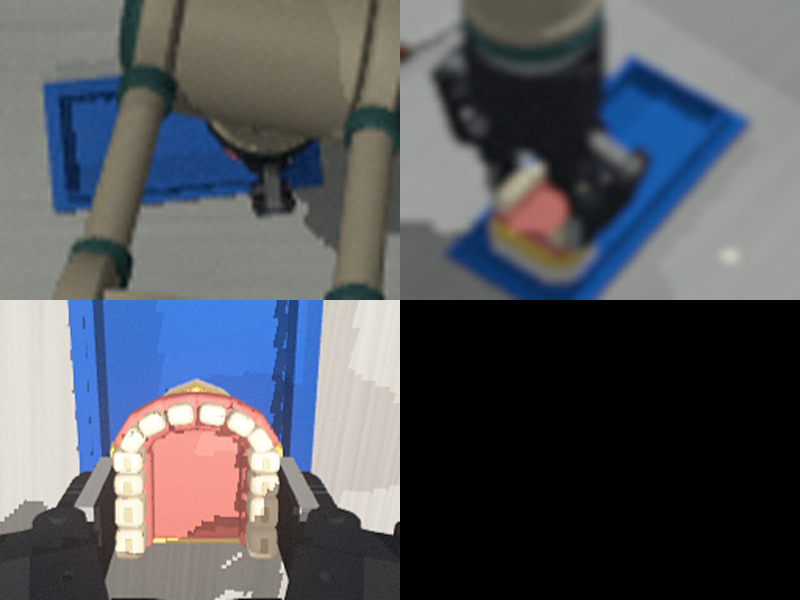

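drive_tool:
  motion:
    - [[-0.005,0,-0.02],[0,0,0],1]
    - [[0,0,-0.015],[0,0,0],1]
    - [[0,0,-0.01],[0,0,0],1]
    - [[0,0,-0.005],[0,0,0],1]
    - [[0,0,0],[0,0,0],1]

```text
t: 10.7
position: [542.8, -36.1, 23.8]
eef_rot: [[-0.084, 0.996, 0.0], [0.996, 0.084, -0.001], [-0.001, 0.0, -1.0]]
force: [-5.5, -2.6, 19.2]
opening: 48.6
gripper_force: 70.7
```

drive_tool:
  motion:
    - [[0,0,0.004],[0,0,0],1]
    - [[0,0,0],[0,0,0],-1]
    - [[0,0,0],[0,0,0],-1]
    - [[0,0,0],[0,0,0],-1]
    - [[0,0,0],[0,0,0],-1]
    - [[0,0,0.3],[0,0,0],-1]
    - [[0,0,0.4],[0,0,0],-1]
    - [[0,-0.3,0.25],[0,0,0],-1]
    - [[0,-0.2,0],[0,0,0],-1]
    - [[0,0,0],[0,0,0],-1]
    - [[0,0,0],[0,0,0],-1]

```text
t: 12.08
position: [542.4, -109.9, 163.8]
eef_rot: [[-0.083, 0.997, -0.001], [0.997, 0.083, 0.001], [0.001, -0.001, -1.0]]
force: [-0.6, 0.1, 0.1]
opening: 85.5
gripper_force: 0.0
```

```bash
cat >> h.py <<'E'
def traypic(fn,c=(539,19.5),yaw=4.85,z=20,s=3,im=None,k=None):
    "tray-aligned view at plane z; tray y up; box = inner rim; ticks each 10 mm of tray y"
    if im is None: im=vision.camera("wrist");k=vision.get_calibration("wrist")
    r=rect(k,im,c,z,100,s); m=r.shape[0]; h=m//2
    r=cv2.warpAffine(r,cv2.getRotationMatrix2D((h,h),-yaw,1),(m,m))[:,:,::-1].copy()
    cv2.rectangle(r,(h-34*s,h-83*s),(h+34*s,h+83*s),(255,255,255),1)
    for v in range(-90,100,10): cv2.line(r,(h-50*s,h-v*s),(h-46*s,h-v*s),(0,0,255 if v else 0),1)
    return r[:,h-60*s:h+60*s]
E
python3 - <<'E'
from h import *
s=manip.state(); print(s["position"].round(1),s["t"],s["opening"],s["force"].round(1))
im,k=look("wrist",[("blue",(538,20),6,140)])
cv2.imwrite("pics/t2.png",np.hstack([traypic("",z=20,s=3,im=im,k=k),traypic("",z=43,s=3,im=im,k=k)]))
for n in ("upper_cast","lower_cast"): print([(plane(k,d["position"],z).round(1).tolist(),round(d["score"],2)) for z in (0,) for d in vision.place_of(n,"wrist")[:3]])
E
```

```text
[ 542.4 -109.9  163.8] 12.075 85.53502656398618 [-0.6  0.1  0.1]
blue 6 (541.4, -7.6) [133.4  91.2] 85.2
[([540.0, -35.8], 0.71)]
[([697.1, -18.8], 0.9)]
```

View pics/t2.png

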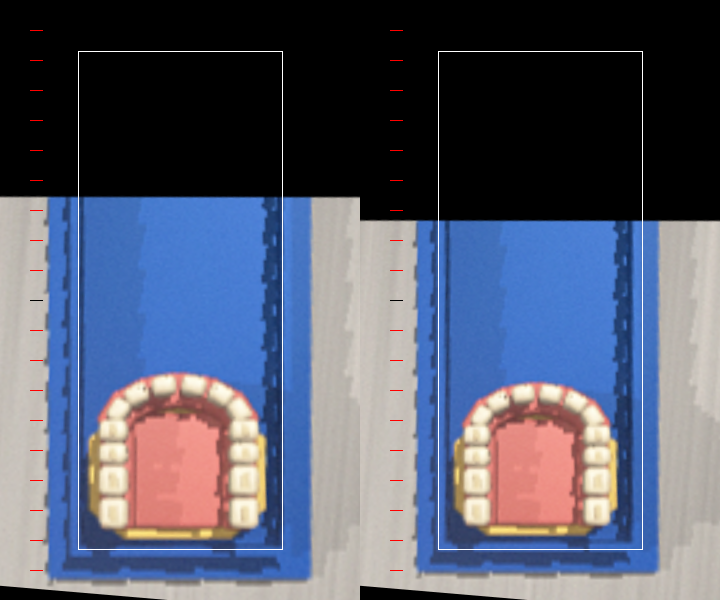

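Upper cast is upright in the tray, rear gap about 3 mm at the near end wall (row 537 against box row 549), centred sideways. Now a look at the lower cast.

drive_tool:
  motion:
    - [[0.119,0.071,0],[0,0,0.0269],-1]
    - [[0.119,0.071,0],[0,0,0.0269],-1]
    - [[0.119,0.071,0],[0,0,0.0269],-1]
    - [[0.119,0.071,0],[0,0,0.0269],-1]
    - [[0.119,0.071,0],[0,0,0.0269],-1]
    - [[0.119,0.071,0],[0,0,0.0269],-1]
    - [[0.119,0.071,0],[0,0,0.0269],-1]
    - [[0.119,0.071,0],[0,0,0.0269],-1]
    - [[0.119,0.071,0],[0,0,0.0269],-1]
    - [[0.119,0.071,0],[0,0,0.0269],-1]
    - [[0.119,0.071,0],[0,0,0.0269],-1]
    - [[0.119,0.071,0],[0,0,0.0269],-1]
    - [[0,0,0],[0,0,0],-1]
    - [[0,0,0],[0,0,0],-1]

```text
t: 13.98
position: [756.2, 17.6, 163.9]
eef_rot: [[-0.858, -0.514, -0.002], [-0.514, 0.858, -0.0], [0.002, 0.001, -1.0]]
force: [0.3, 0.4, 0.1]
opening: 85.5
gripper_force: 0.0
```

Run:
```python
from h import *
s=manip.state(); R=s["eef_rot"]; print(s["position"].round(1),s["q"].round(1),s["t"],np.degrees(np.arctan2(R[1,1],R[0,1])))
castpic("wrist",(697,-18),31,38,"pics/l1.png")
k=vision.get_calibration("wrist");print([(plane(k,d["position"],0).round().tolist(),round(d["score"],2)) for d in vision.place_of("lower_cast","wrist")[:3]])
```

```text
[756.2  17.6 163.9] [  -3.9   33.7   66.2   -0.    80.2 -124.8] 13.975 120.92650442772178
[([697.0, -17.0], 0.79)]
```

View pics/l1.png

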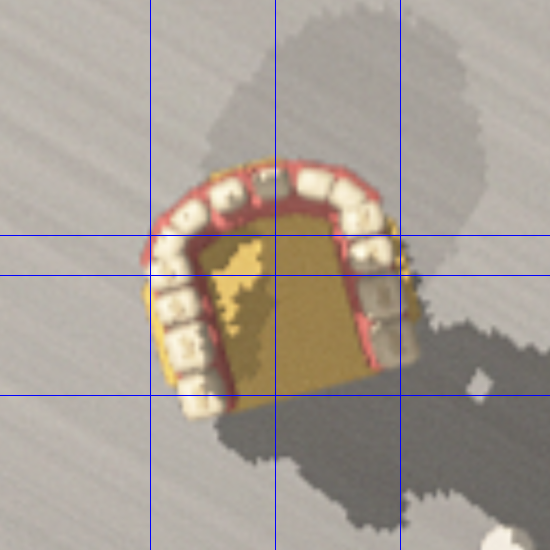

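The lower cast is rotated 13° further than assumed (rear edge from (185,415) to (415,362)), so yaw is 44 and the origin about (697.5,−17). Grasping it.

drive_tool:
  motion:
    - [[-0.21,-0.13,0],[0,0,0.018],-1]
    - [[-0.21,-0.13,0],[0,0,0.018],-1]
    - [[0,0,-0.3],[0,0,0],-1]
    - [[0,0,-0.3],[0,0,0],-1]
    - [[0,0,-0.2],[0,0,0],-1]
    - [[0,0,-0.16],[0,0,0],-1]
    - [[0,0,0],[0,0,0],-1]
    - [[0,0,0],[0,0,0],1]
    - [[0,0,0],[0,0,0],1]
    - [[0,0,0],[0,0,0],1]
    - [[0,0,0],[0,0,0],1]
    - [[0,0,0],[0,0,0],1]
    - [[0,0,0],[0,0,0],1]

```text
t: 15.7
position: [695.5, -21.8, 22.7]
eef_rot: [[-0.72, -0.694, 0.004], [-0.694, 0.72, -0.0], [-0.002, -0.003, -1.0]]
force: [-0.3, -1.0, 6.2]
opening: 48.4
gripper_force: 64.5
```

drive_tool:
  motion:
    - [[0,0,0.1],[0,0,0],1]
    - [[0,0,0.3],[0,0,0],1]
    - [[0,0,0.3],[0,0,0],1]
    - [[-0.0824,0.05,0],[0,0,-0.0276],1]
    - [[-0.0824,0.05,0],[0,0,-0.0276],1]
    - [[-0.0824,0.05,0],[0,0,-0.0276],1]
    - [[-0.0824,0.05,0],[0,0,-0.0276],1]
    - [[-0.0824,0.05,0],[0,0,-0.0276],1]
    - [[-0.0824,0.05,0],[0,0,-0.0276],1]
    - [[-0.0824,0.05,0],[0,0,-0.0276],1]
    - [[-0.0824,0.05,0],[0,0,-0.0276],1]
    - [[-0.0824,0.05,0],[0,0,-0.0276],1]
    - [[-0.0824,0.05,0],[0,0,-0.0276],1]
    - [[-0.0824,0.05,0],[0,0,-0.0276],1]
    - [[-0.0824,0.05,0],[0,0,-0.0276],1]
    - [[-0.0824,0.05,0],[0,0,-0.0276],1]
    - [[0,0,0],[0,0,0],1]
    - [[0,0,0],[0,0,0],1]

```text
t: 17.95
position: [534.2, 75.6, 125.9]
eef_rot: [[-0.086, 0.996, 0.001], [0.996, 0.086, -0.0], [-0.0, 0.001, -1.0]]
force: [0.6, -0.1, -1.8]
opening: 48.2
gripper_force: 63.6
```

drive_tool:
  motion:
    - [[0.003,0,-0.2],[0,0,0],1]
    - [[0,0,-0.2],[0,0,0],1]
    - [[0,0,-0.12],[0,0,0],1]
    - [[0,0,-0.06],[0,0,0],1]
    - [[0,0,-0.04],[0,0,0],1]
    - [[0,0,0],[0,0,0],1]

```text
t: 18.7
position: [534.3, 75.7, 32.5]
eef_rot: [[-0.084, 0.996, 0.0], [0.996, 0.084, -0.0], [-0.0, 0.0, -1.0]]
force: [-0.0, 0.0, -1.3]
opening: 48.6
gripper_force: 63.6
```

No contact so far. I'll feel for the end wall in small steps.

drive_tool:
  motion:
    - [[-0.001,0.012,0],[0,0,0],1]
    - [[0,0.01,0],[0,0,0],1]
    - [[0,0,0],[0,0,0],1]

```text
t: 19.08
position: [534.1, 79.3, 32.9]
eef_rot: [[-0.084, 0.996, 0.001], [0.996, 0.084, -0.0], [-0.0, 0.001, -1.0]]
force: [0.2, 0.4, -1.0]
opening: 48.5
gripper_force: 63.7
```

drive_tool:
  motion:
    - [[0,0.012,0],[0,0,0],1]
    - [[0,0,0],[0,0,0],1]

```text
t: 19.32
position: [534.0, 79.6, 32.9]
eef_rot: [[-0.085, 0.996, 0.001], [0.996, 0.085, -0.003], [-0.003, 0.0, -1.0]]
force: [-0.5, -6.0, 1.1]
opening: 48.5
gripper_force: 63.9
```

drive_tool:
  motion:
    - [[0,-0.022,0],[0,0,0],1]
    - [[0,0,-0.02],[0,0,0],1]
    - [[0,0,-0.013],[0,0,0],1]
    - [[0,0,-0.01],[0,0,0],1]
    - [[0,0,-0.007],[0,0,0],1]
    - [[0,0,0],[0,0,0],1]

```text
t: 20.08
position: [533.6, 77.8, 25.7]
eef_rot: [[-0.084, 0.996, -0.0], [0.996, 0.084, 0.0], [0.0, -0.0, -1.0]]
force: [-1.7, 0.4, 5.8]
opening: 48.5
gripper_force: 64.3
```

drive_tool:
  motion:
    - [[0,0,0.002],[0,0,0],1]
    - [[0,0,0],[0,0,0],-1]
    - [[0,0,0],[0,0,0],-1]
    - [[0,0,0],[0,0,0],-1]
    - [[0,0,0],[0,0,0],-1]
    - [[0,0,0.25],[0,0,0],-1]
    - [[0,0,0.4],[0,0,0],-1]
    - [[0,0,0.3],[0,0,0],-1]
    - [[0.013,-0.4,0],[0,0,0],-1]
    - [[0.013,-0.4,0],[0,0,0],-1]
    - [[0.013,-0.4,0],[0,0,0],-1]
    - [[0,0,0],[0,0,0],-1]
    - [[0,0,0],[0,0,0],-1]

```text
t: 21.7
position: [539.3, -102.1, 167.5]
eef_rot: [[-0.083, 0.997, -0.001], [0.997, 0.083, 0.001], [0.001, -0.001, -1.0]]
force: [0.4, 0.7, 0.3]
opening: 85.3
gripper_force: 0.0
```

Run:
```python
from h import *
s=manip.state(); print(s["position"].round(1),s["t"],s["opening"])
im,k=look("wrist",[("blue",(539,20),6,120)])
np.savez("t3.npz",im=im,M=k["world_from_camera"])
c=np.array((539,19.5)); t=np.radians(4.85); U=np.array((np.cos(t),np.sin(t))); V=np.array((-np.sin(t),np.cos(t)))
for n in ("upper_cast","lower_cast"):
    for d in vision.place_of(n,"wrist")[:2]:
        p=plane(k,d["position"],3)-c; print(n,"origin uv",p@U,p@V,d["score"])
    for d in vision.trace(n,"wrist")[:2]:
        m=d["mask"]; ys,xs=np.nonzero(m)
        q=np.array([plane(k,(x,y),22)-c for x,y in zip(xs,ys)]); print(n,"extent at z22 u",(q@U).min(),(q@U).max(),"v",(q@V).min(),(q@V).max(),m.sum(),ys.min())
```

```text
[ 539.3 -102.1  167.5] 21.7 85.34717806132855
blue 6 (541.0, -2.6) [142.7  91.2] 85.1
upper_cast origin uv -5.58771898497736 -53.329529071906286 0.6
upper_cast extent at z22 u -30.02240302561784 28.082561889703143 v -79.01986652928504 -25.371491413554306 3054 83
lower_cast extent at z22 u -25.275848290429906 23.802598198603558 v 24.866117479906276 42.897506612278605 950 0
```

drive_tool:
  motion:
    - [[0.01,-0.397,0],[0,0,0],-1]
    - [[0.01,-0.397,0],[0,0,0],-1]
    - [[0.01,-0.397,0],[0,0,0],-1]
    - [[0.01,-0.397,0],[0,0,0],-1]
    - [[0,0,0],[0,0,0],-1]
    - [[0,0,0],[0,0,0],-1]

```text
t: 22.7
position: [545.6, -339.5, 167.3]
eef_rot: [[-0.084, 0.996, -0.001], [0.996, 0.084, 0.002], [0.002, -0.001, -1.0]]
force: [1.1, 0.1, -0.6]
opening: 85.1
gripper_force: 0.0
```

Run:
```python
from h import *
s=manip.state(); print(s["position"].round(1),s["t"],s["opening"])
im,k=look("wrist",[("orange",(547,-278),42,45),("orange",(547,-278),35,45)])
```

```text
[ 545.6 -339.5  167.3] 22.7 85.08211613739127
orange 42 (546.4, -282.7) [43.4 35.3] 11.3
orange 35 (546.5, -282.9) [44.7 36.2] 11.8
```

Run:
```python
from h import *
im=vision.camera("wrist");k=vision.get_calibration("wrist")
r=rect(k,im,(547,-278),42,45,4); h=cv2.cvtColor(r,cv2.COLOR_RGB2HSV)
print(h[40:340:15,180].tolist())
for S in (120,160):
    m=((h[...,0]<22)&(h[...,1]>S)).astype(np.uint8)
    ct=max(cv2.findContours(m,0,1)[0],key=cv2.contourArea); b=cv2.boundingRect(ct); (x,y),rad=cv2.minEnclosingCircle(ct)
    print(S,547-45+x/4,-278+45-y/4,rad/4,b[0]/4+502,-233-b[1]/4,b[2]/4,b[3]/4)
```

```text
[[13, 18, 198], [16, 19, 198], [15, 21, 197], [15, 18, 199], [14, 177, 253], [14, 174, 252], [14, 176, 252], [14, 178, 252], [14, 177, 252], [13, 178, 251], [13, 181, 251], [13, 181, 251], [13, 183, 250], [13, 184, 250], [13, 184, 250], [12, 187, 250], [10, 26, 120], [13, 29, 122], [14, 27, 121], [13, 22, 188]]
120 547.5891799926758 -279.1678352355957 22.7391357421875 525.0 -256.75 45.25 45.0
160 547.5138359069824 -279.08265686035156 22.298786163330078 525.25 -257.25 44.5 44.0
```

drive_tool:
  motion:
    - [[0.007,0.2,0],[0,0,0],-1]
    - [[0.007,0.2,0],[0,0,0],-1]
    - [[0,0,-0.35],[0,0,0],-1]
    - [[0,0,-0.35],[0,0,0],-1]
    - [[0,0,-0.2],[0,0,0],-1]
    - [[0,0,-0.1],[0,0,0],-1]
    - [[0,0,0],[0,0,0],-1]
    - [[0,0,0],[0,0,0],1]
    - [[0,0,0],[0,0,0],1]
    - [[0,0,0],[0,0,0],1]
    - [[0,0,0],[0,0,0],1]
    - [[0,0,0],[0,0,0],1]
    - [[0,0,0],[0,0,0],1]

```text
t: 24.42
position: [548.8, -281.3, 19.5]
eef_rot: [[-0.084, 0.996, 0.003], [0.996, 0.084, -0.002], [-0.002, 0.003, -1.0]]
force: [-1.1, -0.0, 5.4]
opening: 43.3
gripper_force: 61.4
```

drive_tool:
  motion:
    - [[0,0,0.1],[0,0,0],1]
    - [[0,0,0.3],[0,0,0],1]
    - [[0,0,0.3],[0,0,0],1]
    - [[-0.0114,0.334,0],[0,0,0],1]
    - [[-0.0114,0.334,0],[0,0,0],1]
    - [[-0.0114,0.334,0],[0,0,0],1]
    - [[-0.0114,0.334,0],[0,0,0],1]
    - [[-0.0114,0.334,0],[0,0,0],1]
    - [[-0.0114,0.334,0],[0,0,0],1]
    - [[0,0,0],[0,0,0],1]
    - [[0,0,0],[0,0,0],1]

```text
t: 25.8
position: [537.7, 19.8, 123.4]
eef_rot: [[-0.085, 0.996, 0.001], [0.996, 0.085, -0.001], [-0.001, 0.001, -1.0]]
force: [0.4, -0.4, -0.6]
opening: 43.3
gripper_force: 61.2
```

Run:
```python
from h import *
s=manip.state(); print(s["position"].round(1),s["t"],s["opening"],s["force"].round(1))
im=vision.camera("wrist");k=vision.get_calibration("wrist")
# lower cast extents & pot cap in held position
c=np.array((539,19.5)); t=np.radians(4.85); U=np.array((np.cos(t),np.sin(t))); V=np.array((-np.sin(t),np.cos(t)))
d=vision.trace("lower_cast","wrist")[0]; ys,xs=np.nonzero(d["mask"]); q=np.array([plane(k,p,22)-c for p in zip(xs,ys)]); print("lower z22 v",(q@V).min(),(q@V).max(),(q@U).min(),(q@U).max())
zc=s["position"][2]-19.5+42
r=rect(k,im,s["position"][:2],zc,45,4); h=cv2.cvtColor(r,cv2.COLOR_RGB2HSV); m=((h[...,0]<22)&(h[...,1]>130)).astype(np.uint8)
ct=max(cv2.findContours(m,0,1)[0],key=cv2.contourArea); (x,y),rad=cv2.minEnclosingCircle(ct); print("cap",s["position"][0]-45+x/4,s["position"][1]+45-y/4,rad/4)
look("wrist",[("blue",(539,20),6,130)])
```

```text
[537.7  19.8 123.4] 25.8 43.284418651927695 [ 0.4 -0.4 -0.6]
lower z22 v 29.745997321499065 80.38075571848161 -29.017493097678166 27.62829991985348
cap 536.7978825345606 24.000955184139443 23.852148056030273
blue 6 (536.6, 47.6) [133.2  91.1] 85.3
```

drive_tool:
  motion:
    - [[0.005,0,-0.2],[0,0,0],1]
    - [[0,0,-0.2],[0,0,0],1]
    - [[0,0,-0.1],[0,0,0],1]
    - [[0,0,-0.06],[0,0,0],1]
    - [[0,0,-0.05],[0,0,0],1]
    - [[0,0,0],[0,0,0],1]

```text
t: 26.7
position: [538.3, 19.9, 31.2]
eef_rot: [[-0.084, 0.996, 0.0], [0.996, 0.084, -0.0], [-0.0, 0.0, -1.0]]
force: [-1.2, 0.2, 0.1]
opening: 43.3
gripper_force: 61.2
```

drive_tool:
  motion:
    - [[0,0,-0.025],[0,0,0],1]
    - [[0,0,-0.018],[0,0,0],1]
    - [[0,0,-0.01],[0,0,0],1]
    - [[0,0,-0.007],[0,0,0],1]
    - [[0,0,0],[0,0,0],1]

```text
t: 27.32
position: [538.2, 20.1, 22.6]
eef_rot: [[-0.084, 0.996, 0.0], [0.996, 0.084, 0.0], [0.0, 0.0, -1.0]]
force: [-0.2, 0.4, 2.0]
opening: 43.2
gripper_force: 61.5
```

drive_tool:
  motion:
    - [[0,0,-0.004],[0,0,0],1]
    - [[0,0,0],[0,0,0],1]

```text
t: 27.58
position: [538.2, 20.1, 22.5]
eef_rot: [[-0.084, 0.996, 0.0], [0.996, 0.084, 0.0], [0.0, 0.0, -1.0]]
force: [-2.6, 0.7, 7.1]
opening: 43.5
gripper_force: 62.0
```

drive_tool:
  motion:
    - [[0,0,0],[0,0,0],-1]
    - [[0,0,0],[0,0,0],-1]
    - [[0,0,0],[0,0,0],-1]
    - [[0,0,0],[0,0,0],-1]
    - [[0,0,0.25],[0,0,0],-1]
    - [[0,0,0.4],[0,0,0],-1]
    - [[0,0,0.35],[0,0,0],-1]
    - [[0.03,-0.3,0.2],[0,0,0],-1]
    - [[0.03,-0.3,0.1],[0,0,0],-1]
    - [[0,0,0],[0,0,0],-1]
    - [[0,0,0],[0,0,0],-1]

```text
t: 28.95
position: [546.6, -69.5, 216.0]
eef_rot: [[-0.083, 0.997, -0.001], [0.997, 0.083, 0.001], [0.001, -0.001, -1.0]]
force: [-0.3, -0.1, 0.3]
opening: 85.2
gripper_force: 0.0
```

Run:
```python
from h import *
s=manip.state(); print(s["position"].round(1),s["t"],s["opening"],s["force"].round(1))
im,k=look("wrist",[("blue",(539,20),6,120)])
c2=vision.camera("scene")
a=np.hstack([traypic("",z=20,s=3,im=im,k=k)[:,60:300]])
b=cv2.resize(c2[150:240,205:305,::-1],None,fx=5.2,fy=6.6,interpolation=cv2.INTER_CUBIC)
cv2.imwrite("pics/t4.png",np.hstack([a,cv2.resize(b,(540,600))]))
```

```text
[546.6 -69.5 216. ] 28.95 85.16795637606324 [-0.3 -0.1  0.3]
blue 6 (538.8, 20.3) [188.5  91. ] 85.2
```

View pics/t4.png

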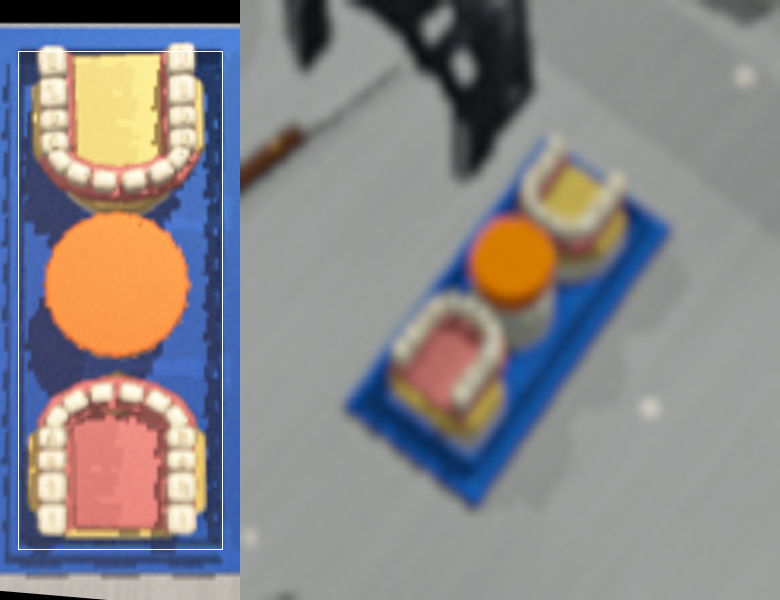

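All three items stand upright side by side in the tray: upper cast at the bottom, pot cap at (117,284), lower cast at the top. Next I'll measure the lid.

drive_tool:
  motion:
    - [[-0.127,0.26,0],[0,0,-0.0256],-1]
    - [[-0.127,0.26,0],[0,0,-0.0256],-1]
    - [[-0.127,0.26,0],[0,0,-0.0256],-1]
    - [[-0.127,0.26,0],[0,0,-0.0256],-1]
    - [[-0.127,0.26,0],[0,0,-0.0256],-1]
    - [[-0.127,0.26,0],[0,0,-0.0256],-1]
    - [[-0.127,0.26,0],[0,0,-0.0256],-1]
    - [[-0.127,0.26,0],[0,0,-0.0256],-1]
    - [[-0.127,0.26,0],[0,0,-0.0256],-1]
    - [[0,0,0],[0,0,0],-1]
    - [[0,0,0],[0,0,0],-1]

```text
t: 30.42
position: [375.1, 281.1, 216.2]
eef_rot: [[0.978, 0.209, -0.001], [0.209, -0.978, -0.001], [-0.001, 0.001, -1.0]]
force: [-1.0, -0.1, -0.0]
opening: 85.3
gripper_force: 0.0
```

Run:
```python
from h import *
s=manip.state(); R=s["eef_rot"]; print(s["position"].round(1),s["q"].round(1),s["t"],np.degrees(np.arctan2(R[1,1],R[0,1])))
im,k=look("wrist",[("blue",(440,294),71,70)])
r=rect(k,im,(440,294),49,120,4); h=cv2.cvtColor(r,cv2.COLOR_RGB2HSV)
for T in (205,215,225):
  for d in vision.trace("lid","wrist")[:1]:
    mm=rect(k,d["mask"].astype(np.uint8)*255,(440,294),49,120,4)>127
    m=((h[...,2]>T)&(h[...,1]<50)|mm*0).astype(np.uint8)
    for q in (m,mm.astype(np.uint8)):
        ct=max(cv2.findContours(q,0,1)[0],key=cv2.contourArea); (a,b),wh,an=cv2.minAreaRect(ct); print(T,320+a/4,414-b/4,np.array(wh)/4,an)
```

```text
[375.1 281.1 216.2] [ 28.4   7.2  99.8  -0.   73.1 106.3] 30.425 -77.96065528468709
blue 71 (441.3, 296.8) [18.1 81. ] 78.3
205 441.2356262207031 297.3904724121094 [ 86.97106934 184.2288208 ] 78.40502166748047
205 440.6258087158203 296.8486022949219 [ 88.75999451 187.11875916] 78.124267578125
215 441.28406524658203 297.16180419921875 [ 86.39413452 183.65455627] 78.34070587158203
215 440.6258087158203 296.8486022949219 [ 88.75999451 187.11875916] 78.124267578125
225 441.33544921875 297.0384979248047 [ 85.89161682 183.14816284] 78.27130889892578
225 440.6258087158203 296.8486022949219 [ 88.75999451 187.11875916] 78.124267578125
```

drive_tool:
  motion:
    - [[0.22,0.051,0],[0,0,-0.001],-1]
    - [[0.22,0.051,0],[0,0,0],-1]
    - [[0,0,-0.35],[0,0,0],-1]
    - [[0,0,-0.35],[0,0,0],-1]
    - [[0,0,-0.2],[0,0,0],-1]
    - [[0,0,-0.18],[0,0,0],-1]
    - [[0,0,0],[0,0,0],-1]
    - [[0,0,0],[0,0,0],1]
    - [[0,0,0],[0,0,0],1]
    - [[0,0,0],[0,0,0],1]
    - [[0,0,0],[0,0,0],1]
    - [[0,0,0],[0,0,0],1]
    - [[0,0,0],[0,0,0],1]
    - [[0,0,0],[0,0,0],1]
    - [[0,0,0],[0,0,0],1]

```text
t: 32.5
position: [442.3, 296.7, 55.6]
eef_rot: [[0.98, 0.2, 0.002], [0.2, -0.98, 0.001], [0.002, -0.0, -1.0]]
force: [-0.9, -0.3, 5.5]
opening: 18.5
gripper_force: 59.5
```

drive_tool:
  motion:
    - [[0,0,0.08],[0,0,0],1]
    - [[0,0,0.25],[0,0,0],1]
    - [[0,0,0.25],[0,0,0],1]
    - [[0.0715,-0.2036,0],[0,0,0.0257],1]
    - [[0.0715,-0.2036,0],[0,0,0.0257],1]
    - [[0.0715,-0.2036,0],[0,0,0.0257],1]
    - [[0.0715,-0.2036,0],[0,0,0.0257],1]
    - [[0.0715,-0.2036,0],[0,0,0.0257],1]
    - [[0.0715,-0.2036,0],[0,0,0.0257],1]
    - [[0.0715,-0.2036,0],[0,0,0.0257],1]
    - [[0.0715,-0.2036,0],[0,0,0.0257],1]
    - [[0.0715,-0.2036,0],[0,0,0.0257],1]
    - [[0,0,0],[0,0,0],1]
    - [[0,0,0],[0,0,0],1]

```text
t: 34.25
position: [537.6, 21.8, 141.6]
eef_rot: [[-0.082, 0.997, -0.001], [0.997, 0.082, 0.001], [0.001, -0.001, -1.0]]
force: [-0.0, -0.1, -1.0]
opening: 18.1
gripper_force: 58.9
```

Run:
```python
from h import *
s=manip.state(); R=s["eef_rot"]; print(s["position"].round(2),s["q"].round(1),s["t"],np.degrees(np.arctan2(R[1,1],R[0,1])),s["force"].round(1),s["moment"].round(2),s["opening"])
im=vision.camera("wrist");k=vision.get_calibration("wrist")
zt=s["position"][2]-55.6+49
r=rect(k,im,(539,20),zt,130,3); h=cv2.cvtColor(r,cv2.COLOR_RGB2HSV); m=((h[...,2]>190)&(h[...,1]<60)).astype(np.uint8)
print(np.degrees(np.arctan2(*R[:2,0])))
cv2.imwrite("x.png",r[:,:,::-1])
d=vision.trace("lid","wrist")
if d:
    mm=(rect(k,d[0]["mask"].astype(np.uint8)*255,(539,20),zt,130,3)>127).astype(np.uint8)
    for q in (mm,m&cv2.dilate(mm,np.ones((5,5)))):
        ct=max(cv2.findContours(q,0,1)[0],key=cv2.contourArea); (a,b),wh,an=cv2.minAreaRect(ct); print(409+a/3,150-b/3,np.array(wh)/3,an)
for cam in ("scene",):
    im=vision.camera(cam);k=vision.get_calibration(cam); d=vision.trace("lid",cam)
    print([x["score"] for x in d][:3],[x["position"] for x in vision.boxes_of("lid",cam)[:2]])
```

```text
[537.64  21.82 141.55] [-5.1 16.5 98.8  0.  64.8 -9.8] 34.25 4.68699320729307 [-0.  -0.1 -1. ] [ 0.02 -0.02 -0.02] 18.14377243818327
-4.686948692699443
535.3192952473959 39.545542399088546 [147.52442424  86.98445638] 85.1207275390625
533.6260172526041 57.422119140625 [113.03760783  87.17926025] 85.22110748291016
[0.75] [[250.4, 176.8]]
```

drive_tool:
  motion:
    - [[0.011,-0.001,-0.2],[0,0,0],1]
    - [[0,0,-0.15],[0,0,0],1]
    - [[0,0,-0.06],[0,0,0],1]
    - [[0,0,-0.03],[0,0,0],1]
    - [[0,0,-0.02],[0,0,0],1]
    - [[0,0,-0.01],[0,0,0],1]
    - [[0,0,0],[0,0,0],1]

```text
t: 35.38
position: [540.2, 21.3, 71.5]
eef_rot: [[-0.083, 0.997, 0.001], [0.997, 0.083, -0.0], [-0.0, 0.001, -1.0]]
force: [0.3, 0.1, -1.7]
opening: 18.2
gripper_force: 58.9
```

drive_tool:
  motion:
    - [[-0.003,0,-0.02],[0,0,0],1]
    - [[0,0,-0.02],[0,0,0],1]
    - [[0,0,-0.015],[0,0,0],1]
    - [[0,0,-0.008],[0,0,0],1]
    - [[0,0,0],[0,0,0],1]

```text
t: 36.0
position: [539.6, 21.3, 61.7]
eef_rot: [[-0.083, 0.997, 0.0], [0.997, 0.083, 0.0], [-0.0, 0.0, -1.0]]
force: [0.1, -0.7, -1.7]
opening: 18.9
gripper_force: 59.0
```

drive_tool:
  motion:
    - [[0,0,-0.006],[0,0,0],1]
    - [[0,0,0],[0,0,0],1]

```text
t: 36.25
position: [539.6, 21.3, 61.6]
eef_rot: [[-0.083, 0.997, 0.001], [0.997, 0.083, -0.0], [-0.0, 0.001, -1.0]]
force: [-1.7, 0.1, 4.5]
opening: 18.7
gripper_force: 59.8
```

Seated at z = 61.6 as expected, with contact force. Releasing, retreating and checking.

drive_tool:
  motion:
    - [[0,0,0],[0,0,0],-1]
    - [[0,0,0],[0,0,0],-1]
    - [[0,0,0],[0,0,0],-1]
    - [[0,0,0],[0,0,0],-1]
    - [[0,0,0],[0,0,0],-1]
    - [[0,0,0],[0,0,0],-1]
    - [[0,0,0.2],[0,0,0],-1]
    - [[0,0,0.4],[0,0,0],-1]
    - [[0,0,0.35],[0,0,0],-1]
    - [[0.02,-0.3,0.1],[0,0,0],-1]
    - [[0.02,-0.3,0],[0,0,0],-1]
    - [[0,0,0],[0,0,0],-1]
    - [[0,0,0],[0,0,0],-1]

```text
t: 37.88
position: [545.1, -68.3, 217.9]
eef_rot: [[-0.083, 0.997, -0.001], [0.997, 0.083, 0.001], [0.001, -0.001, -1.0]]
force: [-0.2, 0.5, -0.3]
opening: 85.5
gripper_force: 0.0
```

Run:
```python
from h import *
s=manip.state(); print(s["position"].round(1),s["t"],s["opening"],s["force"].round(1))
im=vision.camera("wrist");k=vision.get_calibration("wrist")
for z in (55,):
    r=rect(k,im,(539,20),z,120,4); h=cv2.cvtColor(r,cv2.COLOR_RGB2HSV); m=((h[...,2]>215)&(h[...,1]<50)).astype(np.uint8)
    ct=max(cv2.findContours(m,0,1)[0],key=cv2.contourArea); (a,b),wh,an=cv2.minAreaRect(ct); print("lid top",419+a/4,140-b/4,np.array(wh)/4,an)
look("wrist",[("blue",(539,20),77,80)])
# blue ledge strips visible around the lid at z=6
r=rect(k,im,(539,20),6,120,4); m=r.shape[0]; r=cv2.warpAffine(colour(r,"blue"),cv2.getRotationMatrix2D((m/2,m/2),-4.85,1),(m,m))
print("blue runs along u at v=-60,0,60:",[np.flatnonzero(np.diff(r[m//2-4*v].astype(int)))/4-120 for v in (-60,0,60)])
print("along v at u=-25,25:",[120-np.flatnonzero(np.diff(r[:,m//2+4*u].astype(int)))/4 for u in (-25,25)])
```

```text
[545.1 -68.3 217.9] 37.875 85.4666388102796 [-0.2  0.5 -0.3]
lid top 539.8323593139648 15.401222229003906 [172.54493713  86.28510284] 84.99608612060547
blue 77 (539.3, 20.3) [80.9 18.3] 85.1
blue runs along u at v=-60,0,60: [array([], dtype=float64), array([-10.5,  12. ]), array([], dtype=float64)]
along v at u=-25,25: [array([], dtype=float64), array([], dtype=float64)]
```

```bash
python3 -c "
from station import job
print(job.close_job())"
```

```text
the job is handed in; nothing more can be done
None
```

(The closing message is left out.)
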